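Change the press tool

ROBOT

A 6-joint arm with a two-finger parallel gripper is mounted at the origin on the work surface. World frame = base frame: x ahead of the robot, y to its left, z up, the work surface at z = 0. Lengths are in mm, angles in rad, forces in N, time in s.
With the tool pointing down it reaches from about 275 to 750 mm from the base axis. Payload 10.2 kg.
Tool frame: the origin (TCP) lies at the very end of the fingers, on their centre line; the grasp point (between the pads) lies 19 mm behind it; z points along the fingers, y is the line along which they close (so a half turn about z gives the same grasp; the last joint's range is limited). The gripper opens to 88 mm and grips with 3 to 60 N. Pads are 18 mm wide; open, the fingers measure 123 mm over their backs; the gripper's body (75 mm by 187 mm) begins 45 mm behind the grasp point.
Start: joints at [-1.466, 0.313, 1.498, -0, 1.331, -0.223], TCP at [169.017, -497.056, 238.72] pointing down, gripper open.
Joint ranges: [-2.94, 2.94], [-0.97, 2.17], [0.19, 2.56], [-1.23, 4.37], [0.02, 3.11], [-2.88, 2.88]. Speed limits (rad/s): [2.39, 2.39, 3.01, 3.14, 3.14, 3.14].

INTERFACE

Orientations are given as a unit quaternion [x, y, z, w].
In Python, from bench import bot gives the robot as it stands.
- The arm moves only by the tool send_rows, never from a script. Its argument "moves" is a list that holds one entry, the list of rows, each a list of 7 numbers: the shift along the tool's x, y, z each as a share of 120 mm, from -1 to 1, then the turn, a rotation vector about the tool's x, y, z each as a share of pi/2 rad, from -1 to 1, then the opening, from -1 (shut) to 1 (fully open). In form: [[[dx, dy, dz, wx, wy, wz, grip], ...]]. A call has exactly 8 rows; each row is the pose to reach, as a shift and turn from the pose commanded when the call began, along the tool's axes at that moment; what a row does not reach only later rows make up. A row lasts 1/8 s, in which the tool goes at most 62.5 mm and 10.7 degrees, less where a joint would pass 70% of its speed; a pose out of reach is approached as far as the arm can. A call with a number of a shift or a turn outside -1 to 1 is refused whole. A call with a gripper value outside its range is refused whole. The fingers move at their own pace and stop on an object; "squeeze" is the grip in N (left out, the last holds). Time passes only in rows, so rows that repeat a pose let the fingers close, or fill a call up. It gives the time, the measured TCP pose, the force, the opening and the grip force at its end, in the units of the state.
- bot.observe(): the state, without advancing time (a new reading comes with each control period).
- bot.grab_frame(name): name is "scene" or "top"; returns the picture (400x640x3 uint8, red, green, blue); there is no depth.
- bot.camera_info(name): a dict with "K" (3x3 intrinsics, pixels), "extrinsics" (4x4, takes a point from world to camera coordinates). Camera axes: x right, y up, looking along -z (the intrinsics and any distortion apply to the point x, -y, -z); pixel columns grow to the right and rows downward; lengths in mm; the calibration is good to about 2 mm. A picture is of the moment at which its call begins. camera_info takes no time and is no camera call.
- bot.hand_in(): hands the job in; it is judged then, once.
Trained networks look in the newest picture that a camera, given by its name, has taken for a name from the list of things; names that differ only in an ending like _2 or _b are one class to them, and where a whole thing is asked for, a point or a joint stands for the part that bears it (a point fixed in the world has none). Each returns a list of dicts, best first, with "confidence" (0 to 1); they miss things now and then, are a little off and sometimes report something else, mostly with a low value. They report only what shows in the picture. A call takes as long as a camera call.
- bot.cut_out(camera, target): "mask" (400x640 bool, what is visible of it).
- bot.pinpoint(camera, target): "xyz" ([x, y, z] in mm, in the coordinates of the camera as it stood for that picture, good to about 4 mm: a listed point, or the origin of a listed thing).
The state is a dict: "time": time; "qpos": joint angles; "joint_velocities": joint speeds; "effort": joint torques, N m; "tool_pos": TCP position; "orientation": TCP orientation; "wrist_force": force on the tool from outside, world axes, zero at the start; "torque": the same for the moment, N m; "width": finger opening in mm; "gripper_force": force on a finger pad.
Only numpy, scipy, OpenCV 4.12 (cv2) and the standard library are available. Lean on these libraries where they do the work, as an engineer would, in place of code of your own. Each camera call takes 0.05 s, during which the arm holds its last target. There are 200 camera calls.

TASK

Change the tool at the press plate: pull the plain steel pin up out of the socket on the gridded plate and stand it in the empty cup of the round tool stand. Then pull the longer of the two headed steel drifts out of the stand and put it, thin end down, all the way into the socket on the plate. Leave the other tools and everything else on the bench where they are.

Things in the scene. Friction and masses are not known exactly. Their poses are not given: they have to be found in the camera images.
- stand: Fixed round tool stand, at any yaw: grey disc 176 mm across, 10 mm thick, with four equal upright steel tube cups at (+-45, +-45) mm in its x, y. Cup: bore 28 mm, outside 34 mm, mouth 75 mm and floor 15 mm above the bench. Origin: centre of the underside, z up. Three cups hold a tool, in any order; one is empty.
- spare_cup (a point): Centre of the mouth of the stand's one empty cup, 75 mm above the bench (at +45, -45 mm in the stand's frame); its floor is 60 mm below.
- plate: Press plate fixed to the bench: aluminium with a grid, 230 x 200 mm, top 20 mm above the bench on rubber feet, with a low V-shaped orange stop (12 mm high) on its +x half and one upright steel tube socket at (-45, 0) mm. Origin: centre of the underside at bench level, z up, x along the 230 mm side.
- socket (a point): Centre of the mouth of the plate's tube socket, 85 mm above the bench; bore 28 mm, outside 34 mm, its floor is 60 mm below the mouth.
- pin: Plain straight steel pin without a head, 16 mm in diameter and 140 mm long, 0.22 kg, standing in the plate's socket at first. Origin: centre of its foot, z along it towards its top.
- long_drift: The longer headed drift: bare steel, shaft 16 mm in diameter and 120 mm long below, then a cylindrical head 28 mm in diameter and 45 mm long on top (165 mm in all), 0.38 kg, standing in a cup of the stand. Origin: centre of the foot of the shaft, z along it towards the head.
- short_drift: The shorter headed drift, which stays in the stand: bare steel, shaft 16 mm by 70 mm, head 28 mm in diameter and 45 mm long (115 mm in all). Origin: centre of its foot, z towards its head.
- nut_driver: Nut driver with a bulbous black plastic handle (30 mm in diameter, from 72 to 145 mm above its foot), which stays in the stand. Origin: centre of its foot, z towards its handle.
- bearing: Ball bearing ring, 38 mm outside, 12 mm high, lying on the plate by the V stop; bystander. Origin: centre of its underside.
- tape_roll: Roll of brown tape lying flat, 90 mm across, 45 mm high, bystander. Origin: centre of its underside.
- oil_bottle: White oil bottle 60 mm in diameter, 150 mm high, standing, bystander. Origin: centre of its underside.
- wrench: Steel wrench lying on the bench, bystander. Origin: near its middle, at its underside.

How it is judged:
By the outcome, as a careful person would: the job done as asked, in the order asked, and still so for the second after the job is handed in, with the robot touching nothing.
It also fails if it takes over 72 s, if anything falls off the work surface, if the arm or the gripper's body presses on something with over 40 N, if the wrist force passes 120 N, or if a joint passes its speed limit or range.

## Working session

There is one attempt and no reset: what is moved stays moved. The work goes in short steps, Python scripts to look and compute and a tool call to move; the robot and the scene stay as the last step left them, time stands still between calls to the robot, and variables do not carry over. Pictures are saved under pics/ and viewed, at most 10 in all, crops included, and the job is handed in when it is done.

Besides the shell and the picture viewer there is one more tool, called by a JSON object that holds its "fn" and its "kwargs". send_rows: Moves the arm, as the interface text tells. Its arguments: {"type":"object","properties":{"moves":{"type":"array","items":{"type":"array","items":{"type":"array","items":{"type":"number","minimum":-1,"maximum":1}}}},"squeeze":{"type":"number"}},"required":["moves"]}

```bash
mkdir -p pics; cat > h.py <<'E'
import numpy as np, cv2
from bench import bot
def cam(n):
    c=bot.camera_info(n); return np.array(c["K"]),np.array(c["extrinsics"]),c
def toworld(n,p):
    K,E,_=cam(n); return (np.linalg.inv(E)@np.r_[p,1])[:3]
def proj(n,P):
    K,E,_=cam(n); q=(E@np.r_[P,1])[:3]; q=K@(q*[1,-1,-1]); return q[:2]/q[2]
def ray(n,uv):
    K,E,_=cam(n); d=np.linalg.inv(K)@np.r_[uv,1]*[1,-1,-1]; I=np.linalg.inv(E); return I[:3,3],I[:3,:3]@d
def tri(u1,u2):
    (a,d),(b,e)=ray("scene",u1),ray("top",u2)
    s=np.linalg.lstsq(np.c_[d,-e],b-a,rcond=None)[0]; p,q=a+s[0]*d,b+s[1]*e
    return (p+q)/2,np.linalg.norm(p-q)
def onz(n,uv,z):
    o,d=ray(n,uv); return o+d*(z-o[2])/d[2]
E
python3 - <<'E'
from h import *
np.set_printoptions(precision=1,suppress=True)
for n in("scene","top"):
    im=bot.grab_frame(n); cv2.imwrite(f"pics/{n}0.png",im[...,::-1])
    print(n,cam(n)[2])
    for t in("stand","spare_cup","plate","socket","pin","long_drift","short_drift","nut_driver","oil_bottle","tape_roll","bearing"):
        print(t,[(round(r["confidence"],2),toworld(n,r["xyz"])) for r in bot.pinpoint(n,t)[:2]])
print(bot.observe())
E
```

```text
scene {'K': array([[508.8,   0. , 316.5],
       [  0. , 508.8, 201.1],
       [  0. ,   0. ,   1. ]]), 'extrinsics': array([[   -0.5,     0.9,    -0. ,   329. ],
       [   -0.6,    -0.4,     0.7,   199.7],
       [    0.6,     0.4,     0.7, -1704.4],
       [    0. ,     0. ,     0. ,     1. ]])}
stand [(0.82, array([590.7, 155.6,   2.3]))]
spare_cup [(0.88, array([642.1, 128.4,  77. ]))]
plate [(0.97, array([ 533.4, -232.3,    0.5]))]
socket [(0.66, array([ 490.5, -219.1,   83.1]))]
pin [(0.65, array([643.5, 126.3,  78.5]))]
long_drift [(0.69, array([555.6,  93.8,  15.7]))]
short_drift [(0.53, array([624.5, 214.6,  20.9])), (0.5, array([485.3,  17.4,   0.4]))]
nut_driver [(0.28, array([ 486.6, -217.9,   82.9]))]
oil_bottle [(0.81, array([ 402.3, -536.9,    2. ]))]
tape_roll [(0.73, array([336.2, 325. ,  -1.2]))]
bearing [(0.46, array([ 557. , -239.7,   22.7])), (0.27, array([590.6, 154. ,   2.2]))]
top {'K': array([[418.2,   0. , 316. ],
       [  0. , 418.2, 203.5],
       [  0. ,   0. ,   1. ]]), 'extrinsics': array([[    0.1,    -1. ,     0. ,  -125. ],
       [    1. ,     0.1
[... 362 characters left out ...]
 [(0.52, array([559.8,  95.1,  12.8]))]
short_drift [(0.68, array([621.5, 208.8,  12.7]))]
nut_driver [(0.7, array([535.9, 183.5,  15.1]))]
oil_bottle [(0.58, array([ 404.9, -538.2,    2.7]))]
tape_roll [(0.78, array([337.1, 316.8,  -3.9]))]
bearing [(0.54, array([ 562.3, -246.4,   15.6]))]
{'time': 1.2, 'qpos': array([-1.5,  0.3,  1.5,  0. ,  1.3, -0.2]), 'joint_velocities': array([ 0.,  0.,  0., -0., -0.,  0.]), 'effort': array([  0. , -40.2, -25.2,   0.1,   0. ,  -0. ]), 'tool_pos': array([ 169. , -497.1,  238.7]), 'orientation': array([ 1. ,  0.2, -0. ,  0. ]), 'wrist_force': array([ 0.7,  0.8, -0.3]), 'torque': array([-0. ,  0.1, -0. ]), 'gripper_force': 0.0, 'width': 88.28415483427774}
```

View pics/scene0.png

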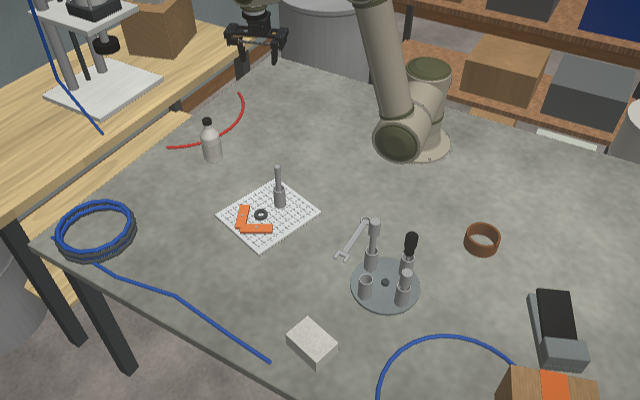

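View pics/top0.png

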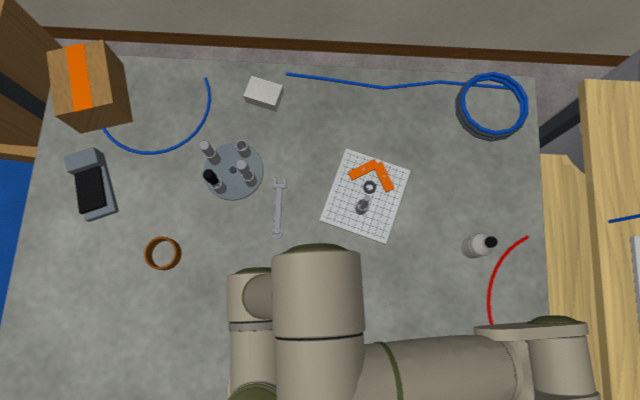

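The scene view shows the pin in its socket (top about (278,168)). In the stand, the long drift's top is at (374,222), the nut driver is at (411,240), the short drift at (406,272) and the empty cup at (365,282). Next I'll zoom in to get pixel measurements.

```bash
python3 - <<'E'
from h import *
def crop(n,x,y,w=80,h=60,s=5):
    im=cv2.imread(f"pics/{n}0.png")[y:y+h,x:x+w]; return cv2.resize(im,None,fx=s,fy=s,interpolation=cv2.INTER_CUBIC)
a=np.hstack([crop("scene",240,156),crop("scene",345,212,100,75,4)])
b=np.hstack([crop("top",325,160),crop("top",190,133)])
cv2.imwrite("pics/z.png",np.vstack([a,b]))
E
```

```text
(no output)
```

View pics/z.png

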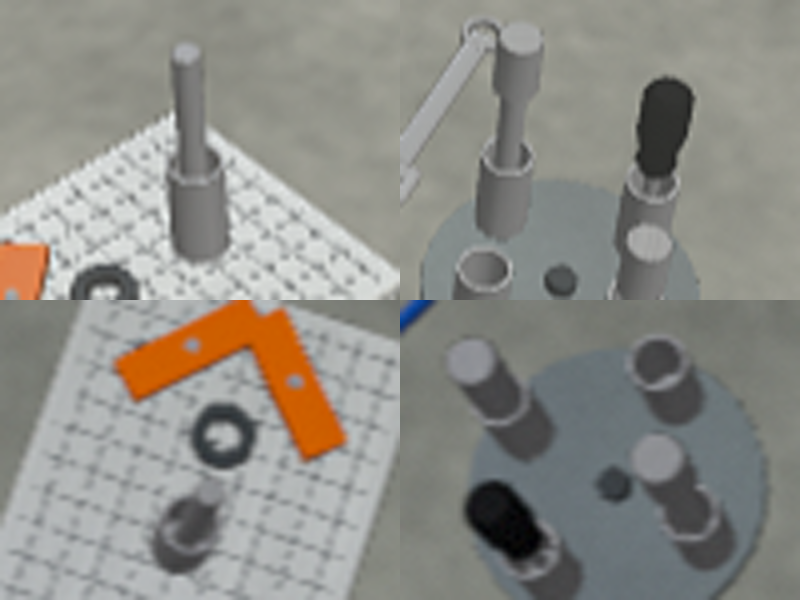

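```bash
python3 - <<'E'
from h import *
np.set_printoptions(precision=1,suppress=True)
f=lambda n,c,s,o:((np.array(c)+.5)/s-.5+o)
S1=lambda *c:f(0,c,5,(240,156)); S2=lambda *c:f(0,c,4,(345,212)); T1=lambda *c:f(0,c,5,(325,160)); T2=lambda *c:f(0,c,5,(190,133))
for n,a,b in [("pintop",S1(187,52),T1(209,193)),("socket",S1(195,168),T1(189,230)),("drifttop",S2(122,43),T2(260,158)),("driftcup",S2(106,158),T2(292,217)),("spare",S2(84,270),T2(259,60)),("shorttop",S2(249,243),T2(72,62)),("nuttop",S2(267,95),T2(90,205))]:
    p,g=tri(a,b); print(n,p,round(g,1))
    for z in {"pintop":[165],"socket":[85],"drifttop":[180],"driftcup":[75],"spare":[75],"shorttop":[130],"nuttop":[155]}[n]: print("   at z",z,onz("scene",a,z),onz("top",b,z))
from scipy.spatial.transform import Rotation as R
s=bot.observe(); print(R.from_quat(s["orientation"]).as_matrix())
E
```

```text
pintop [ 491.4 -221.7  164.5] 4.3
   at z 165 [ 491.3 -219.1  165. ] [ 492.3 -223.6  165. ]
socket [ 490.9 -221.6   78.4] 3.2
   at z 85 [ 496.1 -215.9   85. ] [ 490.2 -222.4   85. ]
drifttop [558.5  97.3 175.8] 6.8
   at z 180 [560.7 101.8 180. ] [558.6  93.3 180. ]
driftcup [558.5  96.9  69.6] 4.7
   at z 75 [561.7 100.6  75. ] [557.9  93.8  75. ]
spare [646.8 123.4  74.2] 6.1
   at z 75 [646.  126.4  75. ] [647.8 120.5  75. ]
shorttop [621.1 211.3 128.2] 5.3
   at z 130 [621.1 214.  130. ] [621.4 208.2 130. ]
nuttop [535.5 184.3 155.7] 3.5
   at z 155 [534.  185.6 155. ] [536.3 182.8 155. ]
[[ 0.9  0.3  0. ]
 [ 0.3 -0.9 -0. ]
 [-0.   0.  -1. ]]
```

```bash
cat >> h.py <<'E'
from scipy.spatial.transform import Rotation as R
np.set_printoptions(precision=3,suppress=True)
def go(P,yaw=None):  # shift/turn in move units from present pose to TCP P, tool y axis at yaw deg, tool down
    s=bot.observe(); M=R.from_quat(s["orientation"]).as_matrix()
    d=M.T@(np.array(P)-s["tool_pos"])/120
    cy=np.degrees(np.arctan2(M[1,1],M[0,1])); t=np.zeros(3)
    y=np.radians(cy if yaw is None else yaw+180*np.round((cy-yaw)/180))
    T=np.c_[np.array([-np.sin(y),np.cos(y),0])*1.0,[np.cos(y),np.sin(y),0],[0,0,-1]]
    if np.linalg.det(T)<0: T[:,0]*=-1
    t=R.from_matrix(M.T@T).as_rotvec()/(np.pi/2)
    print("shift",d,"turn",t,"yaw",round(cy,1),"tcp",s["tool_pos"],"q",s["qpos"],"F",s["wrist_force"],"w",s["width"],"g",s["gripper_force"],"t",s["time"])
E
python3 -c "
from h import *
go([491.4,-221.7,238],106.5)
print(R.from_quat(bot.observe()['orientation']).as_matrix())"
```

```text
shift [ 3.282 -1.308  0.006] turn [0.    0.    0.025] yaw -71.2 tcp [ 169.019 -497.062  238.744] q [-1.466  0.313  1.498  0.     1.331 -0.223] F [ 0.747  0.847 -0.293] w 88.28415483427774 g 0.0 t 1.2
[[ 0.947  0.322  0.   ]
 [ 0.322 -0.947 -0.   ]
 [-0.     0.    -1.   ]]
```

{"fn": "send_rows", "kwargs": {"moves": [[[0.25, -0.1, 0, 0, 0, 0.025, 0.2], [0.5, -0.2, 0, 0, 0, 0.025, 0.2], [0.75, -0.3, 0, 0, 0, 0.025, 0.2], [1, -0.4, 0, 0, 0, 0.025, 0.2], [1, -0.6, 0, 0, 0, 0.025, 0.2], [1, -0.8, 0, 0, 0, 0.025, 0.2], [1, -1, 0, 0, 0, 0.025, 0.2], [1, -1, 0, 0, 0, 0.025, 0.2]]]}}

```text
time: 2.2
tool_pos: [243.9, -344.2, 239.1]
orientation: [0.99, 0.144, 0.0, 0.0]
wrist_force: [0.7, -0.0, 0.3]
width: 52.5
gripper_force: 0.0
```

{"fn": "send_rows", "kwargs": {"moves": [[[0.15, -0.05, 0, 0, 0, 0, 0.2], [0.3, -0.1, 0, 0, 0, 0, 0.2], [0.45, -0.15, 0, 0, 0, 0, 0.2], [0.6, -0.2, 0, 0, 0, 0, 0.2], [0.75, -0.25, 0, 0, 0, 0, 0.2], [0.9, -0.25, 0, 0, 0, 0, 0.2], [1, -0.25, 0, 0, 0, 0, 0.2], [1, -0.25, 0, 0, 0, 0, 0.2]]]}}

```text
time: 3.2
tool_pos: [351.0, -282.2, 238.5]
orientation: [0.99, 0.144, -0.0, -0.0]
wrist_force: [0.1, 0.3, 1.2]
width: 52.4
gripper_force: 0.0
```

```bash
python3 -c "
from h import *
go([491.4,-221.7,126],106.5)"
```

```text
shift [ 1.266 -0.149  0.938] turn [-0.     0.     0.001] yaw -73.4 tcp [ 350.952 -282.153  238.547] q [-0.938  0.148  1.708 -0.     1.286  0.343] F [0.136 0.308 1.217] w 52.431385654725055 g 0.0 t 3.2
```

{"fn": "send_rows", "kwargs": {"moves": [[[0.2, -0.03, 0, 0, 0, 0, 0.2], [0.4, -0.06, 0, 0, 0, 0, 0.2], [0.6, -0.09, 0, 0, 0, 0, 0.2], [0.8, -0.12, 0, 0, 0, 0, 0.2], [1, -0.15, 0, 0, 0, 0, 0.2], [1, -0.15, 0, 0, 0, 0, 0.2], [1, -0.15, 0, 0, 0, 0, 0.2], [1, -0.15, 0, 0, 0, 0, 0.2]]]}}

```text
time: 4.2
tool_pos: [459.8, -231.0, 238.8]
orientation: [0.99, 0.143, -0.0, 0.0]
wrist_force: [-0.7, 1.0, -0.4]
width: 52.9
gripper_force: 0.0
```

{"fn": "send_rows", "kwargs": {"moves": [[[0.13, 0, 0, 0, 0, 0, 0.2], [0.267, 0, 0, 0, 0, 0, 0.2], [0.267, 0, 0.2, 0, 0, 0, 0.2], [0.267, 0, 0.4, 0, 0, 0, 0.2], [0.267, 0, 0.6, 0, 0, 0, 0.2], [0.267, 0, 0.75, 0, 0, 0, 0.2], [0.267, 0, 0.85, 0, 0, 0, 0.2], [0.267, 0, 0.94, 0, 0, 0, 0.2]]]}}

```text
time: 5.2
tool_pos: [491.7, -221.3, 125.5]
orientation: [0.99, 0.144, 0.0, 0.0]
wrist_force: [-0.4, -0.1, 0.9]
width: 52.8
gripper_force: 0.0
```

```bash
python3 -c "
from h import *
go([491.4,-221.7,126],106.5)
for n in('scene','top'): cv2.imwrite(f'pics/{n}1.png',bot.grab_frame(n)[...,::-1])
a=cv2.imread('pics/scene1.png')[100:250,200:400];a=cv2.resize(a,None,fx=4,fy=4,interpolation=2);cv2.imwrite('pics/z1.png',a)"
```

```text
shift [-0.003  0.003 -0.004] turn [ 0.    -0.     0.001] yaw -73.4 tcp [ 491.655 -221.282  125.479] q [-0.64   0.458  1.603  0.     1.08   0.642] F [-0.378 -0.148  0.931] w 52.79257416042728 g 0.0 t 5.2
```

View pics/z1.png

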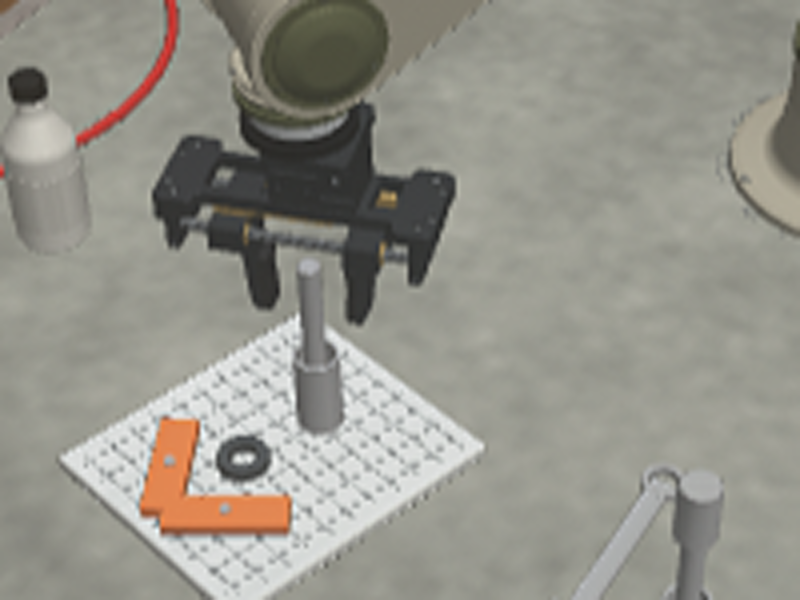

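The fingers straddle the pin: tips at (265,300) and (360,315), with the pin shaft at that height at (313,310). I'll close on it.

{"fn": "send_rows", "kwargs": {"moves": [[[0, 0, 0, 0, 0, 0, -1], [0, 0, 0, 0, 0, 0, -1], [0, 0, 0, 0, 0, 0, -1], [0, 0, 0, 0, 0, 0, -1], [0, 0, 0, 0, 0, 0, -1], [0, 0, 0, 0, 0, 0, -1], [0, 0, 0, 0, 0, 0, -1], [0, 0, 0, 0, 0, 0, -1]]], "squeeze": 40}}

```text
time: 6.3
tool_pos: [491.2, -221.5, 126.1]
orientation: [0.99, 0.144, 0.0, 0.0]
wrist_force: [-0.4, 0.7, 2.8]
width: 14.9
gripper_force: 40.0
```

{"fn": "send_rows", "kwargs": {"moves": [[[0, 0, -0.1, 0, 0, 0, -1], [0, 0, -0.2, 0, 0, 0, -1], [0, 0, -0.35, 0, 0, 0, -1], [0, 0, -0.5, 0, 0, 0, -1], [0, 0, -0.65, 0, 0, 0, -1], [0, 0, -0.8, 0, 0, 0, -1], [0, 0, -1, 0, 0, 0, -1], [0, 0, -1, 0, 0, 0, -1]]]}}

```text
time: 7.3
tool_pos: [491.6, -221.7, 247.7]
orientation: [0.99, 0.144, 0.001, 0.001]
wrist_force: [0.2, 0.2, -2.3]
width: 14.9
gripper_force: 40.0
```

```bash
python3 -c "
from h import *
go([646.4,123.7,245],106.5)
for n in('scene','top'): cv2.imwrite(f'pics/{n}2.png',bot.grab_frame(n)[...,::-1])
a=cv2.imread('pics/scene2.png')[60:250,200:400];b=cv2.imread('pics/top2.png')[110:300,280:480];cv2.imwrite('pics/z2.png',cv2.resize(np.hstack([a,b]),None,fx=2,fy=2,interpolation=2))"
```

```text
shift [ 2.056 -2.392  0.02 ] turn [ 0.002 -0.001  0.   ] yaw -73.5 tcp [ 491.552 -221.658  247.687] q [-0.641  0.336  1.442  0.     1.36   0.641] F [ 0.213  0.156 -2.345] w 14.917165740602968 g 39.994183781091124 t 7.3
```

View pics/z2.png

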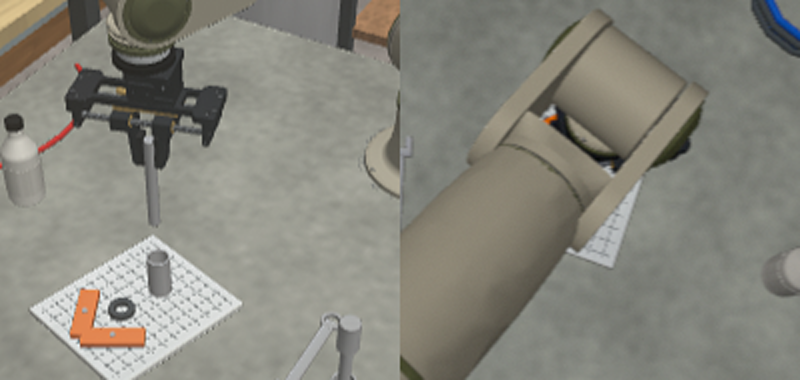

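The pin is out and hanging roughly vertical, with its top at (148,137) and foot at (153,223) in the crop. The socket is empty. I'll carry it over now.

{"fn": "send_rows", "kwargs": {"moves": [[[0.12, -0.14, 0, 0, 0, 0, -1], [0.24, -0.28, 0, 0, 0, 0, -1], [0.36, -0.42, 0, 0, 0, 0, -1], [0.48, -0.56, 0, 0, 0, 0, -1], [0.6, -0.7, 0, 0, 0, 0, -1], [0.73, -0.85, 0, 0, 0, 0, -1], [0.86, -1, 0, 0, 0, 0, -1], [0.86, -1, 0, 0, 0, 0, -1]]]}}

```text
time: 8.4
tool_pos: [555.8, -75.9, 244.7]
orientation: [0.989, 0.145, -0.001, -0.001]
wrist_force: [-0.2, -0.0, -3.0]
width: 15.1
gripper_force: 40.0
```

{"fn": "send_rows", "kwargs": {"moves": [[[0.12, -0.14, 0, 0, 0, 0, -1], [0.24, -0.28, 0, 0, 0, 0, -1], [0.36, -0.42, 0, 0, 0, 0, -1], [0.48, -0.56, 0, 0, 0, 0, -1], [0.6, -0.7, 0, 0, 0, 0, -1], [0.73, -0.85, 0, 0, 0, 0, -1], [0.86, -1, 0, 0, 0, 0, -1], [0.86, -1, 0, 0, 0, 0, -1]]]}}

```text
time: 9.4
tool_pos: [620.9, 68.3, 245.2]
orientation: [0.99, 0.145, -0.0, -0.0]
wrist_force: [-0.2, 0.0, -2.1]
width: 14.8
gripper_force: 40.0
```

{"fn": "send_rows", "kwargs": {"moves": [[[0.1, -0.1, 0, 0, 0, 0, -1], [0.2, -0.2, 0, 0, 0, 0, -1], [0.33, -0.3, 0, 0, 0, 0, -1], [0.33, -0.39, 0, 0, 0, 0, -1], [0.33, -0.39, 0, 0, 0, 0, -1], [0.33, -0.39, 0, 0, 0, 0, -1], [0.33, -0.39, 0, 0, 0, 0, -1], [0.33, -0.39, 0, 0, 0, 0, -1]]]}}

```text
time: 10.4
tool_pos: [645.3, 123.2, 246.0]
orientation: [0.99, 0.144, 0.0, 0.0]
wrist_force: [-0.4, -0.4, -2.1]
width: 14.7
gripper_force: 40.0
```

```bash
python3 -c "
from h import *
go([646.4,123.7,112],106.5)
t=bot.observe()['tool_pos']
print('2: ',proj('scene',[491.5,-221.7,287]),proj('scene',[491.5,-221.7,147]))
print('exp',proj('scene',t+[0,0,39]),proj('scene',t-[0,0,101]),proj('top',t-[0,0,101]), 'cup',proj('scene',[646.4,123.7,75]),proj('top',[646.4,123.7,75]))
for n in('scene','top'): cv2.imwrite(f'pics/{n}3.png',bot.grab_frame(n)[...,::-1])
a=cv2.imread('pics/scene3.png')[190:320,300:430];b=cv2.imread('pics/top3.png')[90:220,170:300];cv2.imwrite('pics/z3.png',cv2.resize(np.hstack([a,b]),None,fx=3,fy=3,interpolation=2))"
```

```text
shift [ 0.01  -0.001  1.117] turn [ 0. -0.  0.] yaw -73.5 tcp [645.326 123.2   246.048] q [ 0.011  0.614  1.026 -0.     1.502  1.293] F [-0.413 -0.389 -2.149] w 14.718531733258224 g 39.99404277652502 t 10.4
2:  [273.428 128.833] [276.531 170.789]
exp [371.172 217.594] [366.561 259.816] [235.673 136.13 ] cup [364.526 278.766] [240.199 144.998]
```

View pics/z3.png

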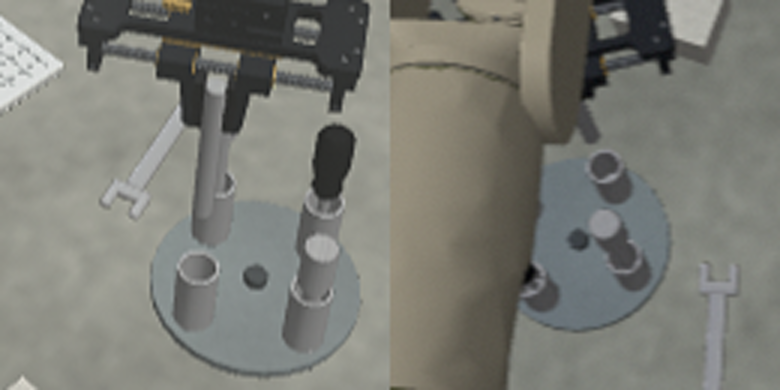

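Foot of the pin in the scene crop is at (206,214) and the cup mouth is at (199,267). Both are shifted by about the same amount from the projected positions, so the alignment is good to about 2 mm. I'll descend gently with a small correction.

{"fn": "send_rows", "kwargs": {"moves": [[[0.004, 0.012, 0.15, 0, 0, 0, -1], [0.004, 0.012, 0.3, 0, 0, 0, -1], [0.004, 0.012, 0.45, 0, 0, 0, -1], [0.004, 0.012, 0.55, 0, 0, 0, -1], [0.004, 0.012, 0.62, 0, 0, 0, -1], [0.004, 0.012, 0.68, 0, 0, 0, -1], [0.004, 0.012, 0.72, 0, 0, 0, -1], [0.004, 0.012, 0.72, 0, 0, 0, -1]]]}}

```text
time: 11.5
tool_pos: [646.2, 122.3, 159.4]
orientation: [0.99, 0.144, -0.0, -0.0]
wrist_force: [0.9, 0.2, -1.9]
width: 14.8
gripper_force: 40.0
```

```bash
python3 -c "
from h import *
go([646.4,122.2,112],106.5)
for n in('scene','top'): cv2.imwrite(f'pics/{n}4.png',bot.grab_frame(n)[...,::-1])
a=cv2.imread('pics/scene4.png')[190:320,300:430];b=cv2.imread('pics/top4.png')[90:220,170:300];cv2.imwrite('pics/z4.png',cv2.resize(np.hstack([a,b]),None,fx=3,fy=3,interpolation=2))"
```

```text
shift [0.002 0.001 0.395] turn [-0.  0.  0.] yaw -73.5 tcp [646.176 122.283 159.38 ] q [0.009 0.67  1.156 0.    1.316 1.292] F [ 0.881  0.25  -1.88 ] w 14.773441211174212 g 39.99421135056764 t 11.5
```

View pics/z4.png

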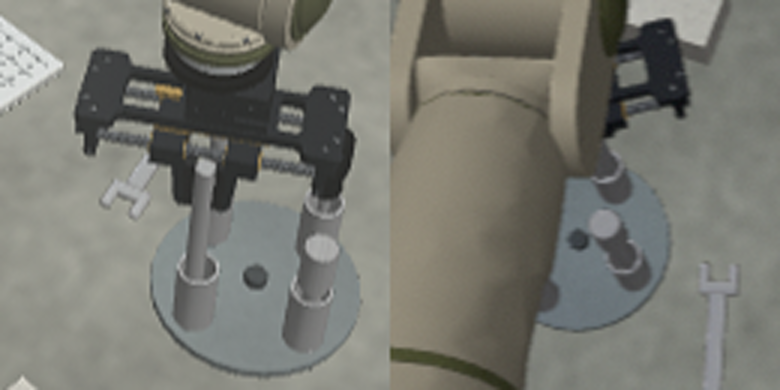

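The pin is in the empty cup without contact. I'll lower it nearly to the floor and release.

{"fn": "send_rows", "kwargs": {"moves": [[[0, 0, 0.08, 0, 0, 0, -1], [0, 0, 0.16, 0, 0, 0, -1], [0, 0, 0.24, 0, 0, 0, -1], [0, 0, 0.3, 0, 0, 0, -1], [0, 0, 0.33, 0, 0, 0, -1], [0, 0, 0.35, 0, 0, 0, -1], [0, 0, 0.35, 0, 0, 0, -1], [0, 0, 0.35, 0, 0, 0, -1]]]}}

```text
time: 12.6
tool_pos: [646.3, 122.3, 117.8]
orientation: [0.99, 0.144, 0.0, 0.0]
wrist_force: [0.4, -0.5, -1.8]
width: 14.6
gripper_force: 40.0
```

{"fn": "send_rows", "kwargs": {"moves": [[[0, 0, 0, 0, 0, 0, -0.5], [0, 0, 0, 0, 0, 0, -0.3], [0, 0, 0, 0, 0, 0, -0.1], [0, 0, 0, 0, 0, 0, 0], [0, 0, 0, 0, 0, 0, 0], [0, 0, 0, 0, 0, 0, 0], [0, 0, 0, 0, 0, 0, 0], [0, 0, 0, 0, 0, 0, 0]]]}}

```text
time: 13.6
tool_pos: [646.2, 122.3, 117.5]
orientation: [0.99, 0.144, -0.0, -0.0]
wrist_force: [-0.2, -0.1, 0.5]
width: 44.2
gripper_force: 0.0
```

{"fn": "send_rows", "kwargs": {"moves": [[[0, 0, -0.1, 0, 0, 0, 0], [0, 0, -0.2, 0, 0, 0, 0], [0, 0, -0.35, 0, 0, 0, 0], [0, 0, -0.5, 0, 0, 0, 0], [0, 0, -0.7, 0, 0, 0, 0], [0, 0, -0.85, 0, 0, 0, 0], [0, 0, -1, 0, 0, 0, 0], [0, 0, -1, 0, 0, 0, 0]]]}}

```text
time: 14.6
tool_pos: [646.7, 122.4, 239.8]
orientation: [0.99, 0.144, 0.002, 0.0]
wrist_force: [0.2, -0.4, 0.1]
width: 44.1
gripper_force: 0.0
```

```bash
python3 -c "
from h import *
go([560,97.5,236],-28.5)
for n in('scene','top'):
    cv2.imwrite(f'pics/{n}5.png',bot.grab_frame(n)[...,::-1])
    for t in('pin','long_drift','nut_driver'): print(n,t,[(round(r['confidence'],2),toworld(n,r['xyz'])) for r in bot.pinpoint(n,t)[:2]])"
```

```text
shift [-0.752 -0.007  0.029] turn [ 0.002 -0.002 -0.5  ] yaw -73.5 tcp [646.694 122.36  239.813] q [0.009 0.617 1.036 0.    1.485 1.292] F [ 0.161 -0.375  0.095] w 44.06612487605947 g 0.0 t 14.6
scene pin [(0.64, array([645.684, 125.566,  11.337]))]
scene long_drift [(0.67, array([553.92 ,  92.549,  14.108]))]
scene nut_driver [(0.49, array([552.838,  95.157,  15.59 ])), (0.38, array([486.211,  18.218,   0.845]))]
top pin [(0.55, array([650.985, 118.697,  15.485]))]
top long_drift [(0.65, array([559.865,  92.953,  16.567]))]
top nut_driver [(0.39, array([537.512, 183.849,  20.385]))]
```

The pin is standing in the cup. Next is the long drift: move above it, turn 45°, and descend around its head.

{"fn": "send_rows", "kwargs": {"moves": [[[-0.13, 0, 0, 0, 0, -0.1, 0.2], [-0.26, 0, 0, 0, 0, -0.2, 0.2], [-0.39, 0, 0, 0, 0, -0.3, 0.2], [-0.52, 0, 0, 0, 0, -0.4, 0.2], [-0.65, 0, 0, 0, 0, -0.5, 0.2], [-0.76, 0, 0, 0, 0, -0.5, 0.2], [-0.76, 0, 0, 0, 0, -0.5, 0.2], [-0.76, 0, 0, 0, 0, -0.5, 0.2]]]}}

```text
time: 16.0
tool_pos: [559.2, 96.4, 237.5]
orientation: [0.859, 0.511, 0.0, 0.0]
wrist_force: [0.5, 0.2, -0.4]
width: 53.0
gripper_force: 0.0
```

```bash
python3 -c "
from h import *
go([559.2,96.8,139],-28.5)"
```

```text
shift [ 0.003 -0.001  0.821] turn [ 0. -0.  0.] yaw -28.5 tcp [559.165  96.414 237.505] q [-0.036  0.408  1.367  0.     1.366  0.461] F [ 0.547  0.246 -0.352] w 53.0484036904771 g 0.0 t 16.0
```

{"fn": "send_rows", "kwargs": {"moves": [[[0, 0, 0.15, 0, 0, 0, 0.2], [0, 0, 0.3, 0, 0, 0, 0.2], [0, 0, 0.45, 0, 0, 0, 0.2], [0, 0, 0.55, 0, 0, 0, 0.2], [0, 0, 0.65, 0, 0, 0, 0.2], [0, 0, 0.75, 0, 0, 0, 0.2], [0, 0, 0.82, 0, 0, 0, 0.2], [0, 0, 0.82, 0, 0, 0, 0.2]]]}}

```text
time: 17.0
tool_pos: [558.6, 96.4, 138.6]
orientation: [0.859, 0.512, -0.0, -0.0]
wrist_force: [0.1, 0.0, -0.1]
width: 53.0
gripper_force: 0.0
```

{"fn": "send_rows", "kwargs": {"moves": [[[0, 0, 0, 0, 0, 0, -1], [0, 0, 0, 0, 0, 0, -1], [0, 0, 0, 0, 0, 0, -1], [0, 0, 0, 0, 0, 0, -1], [0, 0, 0, 0, 0, 0, -1], [0, 0, 0, 0, 0, 0, -1], [0, 0, 0, 0, 0, 0, -1], [0, 0, 0, 0, 0, 0, -1]]], "squeeze": 50}}

```text
time: 18.0
tool_pos: [558.9, 96.4, 139.4]
orientation: [0.859, 0.512, 0.0, 0.0]
wrist_force: [-1.4, 0.9, 5.0]
width: 26.7
gripper_force: 49.9
```

{"fn": "send_rows", "kwargs": {"moves": [[[0, 0, -0.1, 0, 0, 0, -1], [0, 0, -0.2, 0, 0, 0, -1], [0, 0, -0.35, 0, 0, 0, -1], [0, 0, -0.5, 0, 0, 0, -1], [0, 0, -0.65, 0, 0, 0, -1], [0, 0, -0.8, 0, 0, 0, -1], [0, 0, -1, 0, 0, 0, -1], [0, 0, -1, 0, 0, 0, -1]]]}}

```text
time: 19.0
tool_pos: [559.3, 96.3, 260.8]
orientation: [0.859, 0.512, 0.001, 0.001]
wrist_force: [-0.8, -0.4, -4.3]
width: 26.7
gripper_force: 49.9
```

```bash
python3 -c "
from h import *
go([491.5,-221.6,280])
t=bot.observe()['tool_pos']
print('exp',proj('scene',t+[0,0,41]),proj('scene',t-[0,0,124]))
for n in('scene','top'): cv2.imwrite(f'pics/{n}6.png',bot.grab_frame(n)[...,::-1])
a=cv2.imread('pics/scene6.png')[170:320,310:460];b=cv2.imread('pics/top6.png')[90:240,170:320];cv2.imwrite('pics/z6.png',cv2.resize(np.hstack([a,b]),None,fx=2.6,fy=2.6,interpolation=2))"
```

```text
shift [-2.598  0.767 -0.161] turn [ 0.002 -0.001  0.   ] yaw -28.5 tcp [559.292  96.343 260.814] q [-0.036  0.392  1.33  -0.     1.417  0.461] F [-0.799 -0.412 -4.286] w 26.745727933831322 g 49.9205440057267 t 19.0
exp [377.63  183.115] [371.889 233.366]
```

View pics/z6.png

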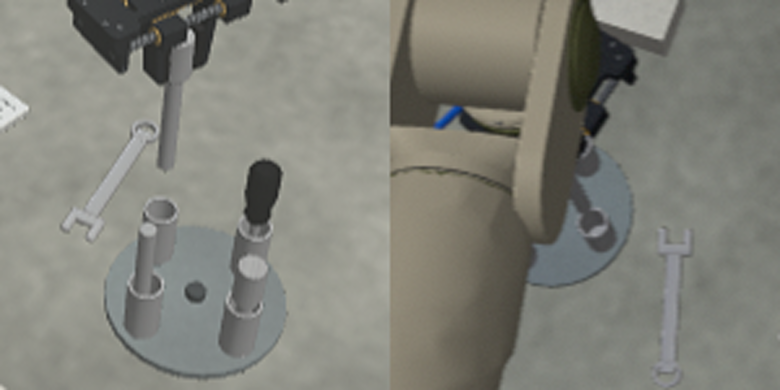

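The drift is out and hanging straight, foot at (165,167) in the crop. The pin stands in its cup and the other tools are undisturbed. I'll carry the drift to the socket.

{"fn": "send_rows", "kwargs": {"moves": [[[-0.14, 0.04, 0, 0, 0, 0, -1], [-0.28, 0.08, 0, 0, 0, 0, -1], [-0.42, 0.12, 0, 0, 0, 0, -1], [-0.56, 0.16, 0, 0, 0, 0, -1], [-0.7, 0.2, 0, 0, 0, 0, -1], [-0.85, 0.25, 0, 0, 0, 0, -1], [-1, 0.3, 0, 0, 0, 0, -1], [-1, 0.3, 0, 0, 0, 0, -1]]]}}

```text
time: 20.1
tool_pos: [533.1, -27.7, 259.1]
orientation: [0.86, 0.511, -0.0, 0.0]
wrist_force: [0.0, 1.0, -4.6]
width: 26.3
gripper_force: 49.9
```

{"fn": "send_rows", "kwargs": {"moves": [[[-0.14, 0.04, 0, 0, 0, 0, -1], [-0.28, 0.08, 0, 0, 0, 0, -1], [-0.42, 0.12, 0, 0, 0, 0, -1], [-0.56, 0.16, 0, 0, 0, 0, -1], [-0.7, 0.2, 0, 0, 0, 0, -1], [-0.85, 0.25, 0, 0, 0, 0, -1], [-1, 0.3, 0, 0, 0, 0, -1], [-1, 0.3, 0, 0, 0, 0, -1]]]}}

```text
time: 21.1
tool_pos: [507.4, -150.3, 259.0]
orientation: [0.86, 0.511, -0.0, -0.0]
wrist_force: [0.5, 1.2, -4.2]
width: 26.9
gripper_force: 50.0
```

{"fn": "send_rows", "kwargs": {"moves": [[[-0.14, 0.04, 0, 0, 0, 0, -1], [-0.28, 0.08, 0, 0, 0, 0, -1], [-0.4, 0.12, 0, 0, 0, 0, -1], [-0.5, 0.16, 0, 0, 0, 0, -1], [-0.6, 0.17, 0, 0, 0, 0, -1], [-0.6, 0.17, 0, 0, 0, 0, -1], [-0.6, 0.17, 0, 0, 0, 0, -1], [-0.6, 0.17, 0, 0, 0, 0, -1]]]}}

```text
time: 22.1
tool_pos: [491.4, -221.5, 259.2]
orientation: [0.859, 0.512, 0.0, 0.0]
wrist_force: [0.0, 0.3, -3.3]
width: 26.8
gripper_force: 50.0
```

```bash
python3 -c "
from h import *
go([491.5,-221.6,151])
t=bot.observe()['tool_pos']
print('exp',proj('scene',t+[0,0,41]),proj('scene',t-[0,0,124]),proj('top',t-[0,0,124]),'sock',proj('scene',[491.5,-221.6,85]),proj('top',[491.5,-221.6,85]))
for n in('scene','top'): cv2.imwrite(f'pics/{n}7.png',bot.grab_frame(n)[...,::-1])
a=cv2.imread('pics/scene7.png')[100:250,210:360];b=cv2.imread('pics/top7.png')[130:280,290:440];cv2.imwrite('pics/z7.png',cv2.resize(np.hstack([a,b]),None,fx=2.6,fy=2.6,interpolation=2))"
```

```text
shift [-0.     0.001  0.902] turn [ 0. -0.  0.] yaw -28.4 tcp [ 491.417 -221.544  259.185] q [-0.641  0.33   1.421  0.     1.391 -0.145] F [ 0.021  0.318 -3.316] w 26.79525773352605 g 49.95761127298465 t 22.1
exp [273.182 124.548] [276.837 174.058] [364.225 201.08 ] sock [277.797 187.523] [362.118 205.109]
```

View pics/z7.png

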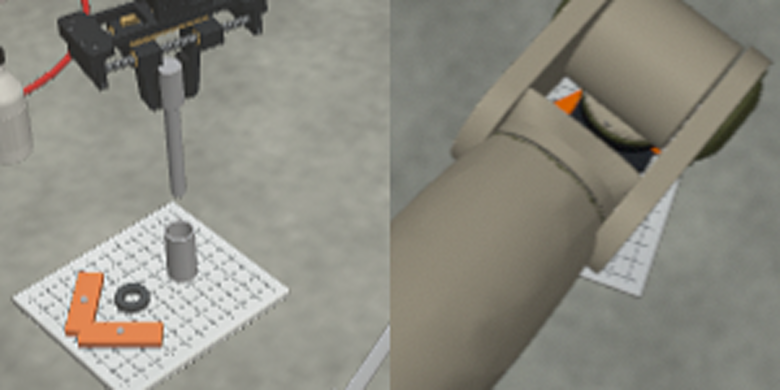

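Drift foot is at (177,193) and the socket mouth at (180,231). They line up sideways to within about 1 px, but there is a small row discrepancy. I'll measure the now-empty socket at higher zoom.

```bash
python3 -c "
from h import *
def crop(f,x,y,w=40,h=50,s=10): return cv2.resize(cv2.imread(f)[y:y+h,x:x+w],None,fx=s,fy=s,interpolation=cv2.INTER_CUBIC)
cv2.imwrite('pics/z8.png',np.hstack([crop('pics/scene7.png',260,165),crop('pics/top5.png',345,180)]))
print([(round(r['confidence'],2),toworld('scene',r['xyz'])) for r in bot.pinpoint('scene','socket')[:2]])"
```

```text
[(0.89, array([ 488.447, -216.792,   83.922]))]
```

View pics/z8.png

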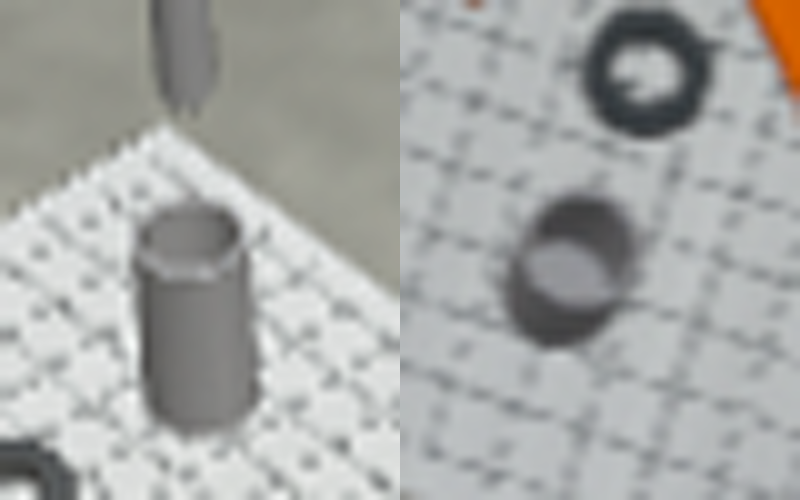

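Mouth in scene is at about (278.6,188.5) and in top at about (362,205), agreeing with (491.5 to 493, -221.6). I'll descend slowly with +1 mm in x and watch the force.

{"fn": "send_rows", "kwargs": {"moves": [[[0.004, 0.008, 0.1, 0, 0, 0, -1], [0.004, 0.008, 0.2, 0, 0, 0, -1], [0.004, 0.008, 0.3, 0, 0, 0, -1], [0.004, 0.008, 0.37, 0, 0, 0, -1], [0.004, 0.008, 0.41, 0, 0, 0, -1], [0.004, 0.008, 0.44, 0, 0, 0, -1], [0.004, 0.008, 0.47, 0, 0, 0, -1], [0.004, 0.008, 0.5, 0, 0, 0, -1]]]}}

```text
time: 23.25
tool_pos: [492.4, -222.0, 199.0]
orientation: [0.859, 0.512, 0.0, 0.0]
wrist_force: [-0.5, -0.3, -3.9]
width: 26.8
gripper_force: 50.0
```

No contact, and the foot is about 10 mm inside the mouth. I'll continue.

{"fn": "send_rows", "kwargs": {"moves": [[[0, 0, 0.06, 0, 0, 0, -1], [0, 0, 0.12, 0, 0, 0, -1], [0, 0, 0.18, 0, 0, 0, -1], [0, 0, 0.24, 0, 0, 0, -1], [0, 0, 0.3, 0, 0, 0, -1], [0, 0, 0.35, 0, 0, 0, -1], [0, 0, 0.39, 0, 0, 0, -1], [0, 0, 0.4, 0, 0, 0, -1]]]}}

```text
time: 24.25
tool_pos: [492.3, -222.0, 150.8]
orientation: [0.859, 0.512, -0.0, -0.0]
wrist_force: [0.5, 0.1, -2.9]
width: 26.9
gripper_force: 50.0
```

{"fn": "send_rows", "kwargs": {"moves": [[[0, 0, 0, 0, 0, 0, -0.35], [0, 0, 0, 0, 0, 0, -0.3], [0, 0, 0, 0, 0, 0, -0.2], [0, 0, 0, 0, 0, 0, 0], [0, 0, 0, 0, 0, 0, 0.2], [0, 0, 0, 0, 0, 0, 0.3], [0, 0, 0, 0, 0, 0, 0.3], [0, 0, 0, 0, 0, 0, 0.3]]]}}

```text
time: 25.25
tool_pos: [492.4, -222.0, 151.1]
orientation: [0.859, 0.512, -0.0, -0.0]
wrist_force: [-0.2, 0.5, 0.4]
width: 57.5
gripper_force: 0.0
```

{"fn": "send_rows", "kwargs": {"moves": [[[0, 0, -0.1, 0, 0, 0, 0.3], [0, 0, -0.2, 0, 0, 0, 0.3], [0, 0, -0.35, 0, 0, 0, 0.3], [0, 0, -0.5, 0, 0, 0, 0.3], [0, 0, -0.7, 0, 0, 0, 0.3], [0, 0, -0.85, 0, 0, 0, 0.3], [0, 0, -1, 0, 0, 0, 0.3], [0, 0, -1, 0, 0, 0, 0.3]]]}}

```text
time: 26.25
tool_pos: [492.7, -222.2, 272.9]
orientation: [0.859, 0.512, 0.001, 0.002]
wrist_force: [0.1, -0.5, 1.1]
width: 57.4
gripper_force: 0.0
```

```bash
python3 -c "
from h import *
im=bot.grab_frame('scene'); cv2.imwrite('pics/scene9.png',im[...,::-1])
for t in('pin','long_drift','short_drift','nut_driver'):
    print(t,[(round(r['confidence'],2),toworld('scene',r['xyz'])) for r in bot.pinpoint('scene',t)[:2]])
m=bot.cut_out('scene','long_drift')
for r in m[:2]:
    y,x=np.nonzero(r['mask']); print(r['confidence'],x.min(),x.max(),y.min(),y.max(),x[y<y.min()+8].mean(),x[y>y.max()-4].mean())
print('exp top/mouth',proj('scene',[492.5,-221.6,190]),proj('scene',[492.5,-221.6,85]))
a=cv2.imread('pics/scene0.png').astype(int);d=np.abs(a-im[...,::-1]).max(2)>40
n,l,s,c=cv2.connectedComponentsWithStats(d.astype(np.uint8)); print(s[s[:,4]>12])"
```

```text
pin [(0.72, array([644.131, 125.02 ,  12.831]))]
long_drift []
short_drift [(0.54, array([624.449, 211.404,  18.527]))]
nut_driver []
0.73 272 282 156 191 276.9054054054054 278.7
exp top/mouth [275.451 158.779] [277.602 187.736]
[[     0      0    640    400 241177]
 [   223      0    164     60   3018]
 [   392      0     11      9     61]
 [   422      0     27      8    125]
 [   448      0     39     27    506]
 [   360     11     35     54    518]
 [   471     20     11     13     68]
 [   434     22     52     80   1810]
 [   336     27     24     14     68]
 [   270     40     16     10     96]
 [   246     44      7      6     22]
 [   260     50     32     22    377]
 [   252     56      6     10     28]
 [   377     62     10     14     97]
 [   372     63     62    101   3055]
 [   231     68     82     72   2581]
 [   466     77      2     15     19]
 [   451    101     47     28    442]
 [   472    102     15      9     68]
 [   469    108      9      8     50]
 [   432    119     70     45   1487]
 [   273    157      9      4     28]
 [   272    161      7     11     28]
 [   368    221      9     32    118]
 [   362    255      8     21     54]]
```

```bash
python3 -c "
from bench import bot
print(bot.hand_in())"
```

```text
the job is handed in; nothing more can be done
None
```

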